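Index the slat on the marking jig and punch its centre

ROBOT

A 7-joint arm with a two-finger parallel gripper is mounted at the origin on the work surface. World frame = base frame: x ahead of the robot, y to its left, z up, the work surface at z = 0. Lengths are in m, angles in rad, forces in N, time in s.
With the tool pointing down it reaches from about 0.425 to 0.875 m from the base axis. Payload 4.7 kg.
Tool frame: the origin (TCP) lies on the mounting face of the last link; the fingertips stand 182 mm ahead of it and the grasp point (between the pads) lies 164 mm ahead of it; x points along the fingers, y is the direction in which the jaws open and shut, and the axes are right-handed (so a half turn about x gives the same grasp; the last joint's range is limited). The gripper opens to 87 mm and grips with 3 to 60 N. Pads are 19 mm wide; open, the fingers measure 117 mm over their backs; the gripper's body (75 mm by 190 mm) begins 51 mm behind the grasp point.
Start: joints at [-1.324, 0.321, -0.07, 1.45, 0.023, 1.371, -0.057], TCP at [0.15, 0.632, 0.405] pointing down, gripper open.
Joint ranges: [-2.86, 2.86], [-0.3, 2.09], [-1.38, 1.24], [0.06, 2.45], [-1.56, 4.7], [0.09, 2.05], [-2.69, 2.69]. Speed limits (rad/s): [2.57, 2.57, 3.14, 3.14, 3.14, 3.14, 3.14].

INTERFACE

Orientations are given as a rotation vector (axis times angle).
In Python, from bench import monitor, get_image, ctrl gives the robot as it stands.
- The arm moves only by the shell command python3 -m creep 'ROWS' [FORCE]. ROWS is JSON, a list of rows, each a list of 7 numbers: the shift along the tool's x, y, z in mm, then the turn, a rotation vector about the tool's x, y, z in rad, then the finger opening in mm, from 0 to 87. A call has 1 to 5 rows; each row shifts and turns the commanded pose from where the row before left it, along the tool's axes as they then stand; what a row does not reach is not made up. A row lasts 1/10 s, in which the tool goes at most 50 mm and 8.59 degrees, less where a joint would pass 70% of its speed; a pose out of reach is approached as far as the arm can. A call is refused whole if a number of a shift passes 50 or a number of a turn 0.15, either way. A call with a gripper value outside its range is refused whole. The fingers move at their own pace and stop on an object; FORCE is the grip in N (left out, the last holds). Time passes only in rows, so rows that do not move let the fingers close. It gives the time, the measured TCP pose, the force and the opening at its end, in the units of the state.
- monitor.get_state(): the state, without advancing time (a new reading comes with each control period).
- get_image(name): name is "scene" or "top"; returns a dict with "img" (400x640x3 uint8, red, green, blue), "mtx" (3x3 intrinsics, pixels), "D" ([k1, k2, p1, p2, k3] as OpenCV has them; the pictures are not rectified), "view" (4x4, takes a point from world to camera coordinates). Camera axes: x right, y up, looking along -z (the intrinsics and any distortion apply to the point x, -y, -z); pixel columns grow to the right and rows downward; lengths in m; the calibration is good to about 2 mm. A picture is of the moment at which its call begins. There is no depth.
- ctrl.close_job(): hands the job in, once; it reports no verdict.
The state is a dict: "time": time; "joint_positions": joint angles; "qd": joint speeds; "joint_torque": joint torques, N m; "position": TCP position; "tool_rot": TCP orientation; "ft_force": force on the tool from outside, world axes, zero at the start; "torque": the same for the moment, N m; "grip_width": opening from 0.0 (shut) to 1.0 (fully open).
Only numpy, scipy, OpenCV 4.12 (cv2) and the standard library are available. Lean on these libraries where they do the work, as an engineer would, in place of code of your own. Each camera call takes 0.05 s, during which the arm holds its last target.

TASK

Using only the fingertips, push the orange block of the sprung carriage all the way to its end stop, then let go so that it springs back and is caught by the red-headed stop pin at its middle position. With the carriage caught there, press the blue punch on the bridge fully down to mark the slat, then let it rise and draw clear. Do not grasp or force anything, do not press the punch before the carriage is caught, and leave the jar, the spool and the hammer where they are.

Things in the scene. Friction and masses are not known exactly. Their poses are not given: they have to be found in the camera images.
- jig: Grey slat-marking jig fixed to the bench; base 150 (x) by 360 (y) by 12 mm, y = -150 to +210 mm of its origin, which is on the bench top. +y is the direction in which the carriage is pushed, z up; yaw within 0.5 rad. Aluminium bridge across it at y = 70 mm: 142 (x) by 30 (y) mm, top 101 mm high. Steel pin bracket at y = 0, x = 20 to 70 mm, 24 mm along y, top 75 mm high.
- push_face (a point): Centre of the upright push face of the orange block at the carriage's -y end, 43 mm above the bench; it moves with the carriage, axes as the jig's. The face is 92 mm wide (jig x), 50 mm high (18 to 68 mm above the bench) and square to the jig's y; push it towards the jig's +y. Behind it (jig -y) the bench is clear for 150 mm.
- carriage (a joint): Travel of the sprung carriage along the jig's +y, m: 0 at rest, 0.035 when caught by the pin (middle), 0.065 at the end stop. A spring drives it back: about 5 N at 0, 9 N at the end, 2 to 3 N more from 0.01 to 0.03 where its brass ramp lifts the pin. Let go beyond 0.04 it returns by itself to 0.035 and stays; short of 0.03 it returns to 0.
- pin_head (a point): Top centre of the red head (20 mm across) of the upright sprung stop pin, 96 mm above the bench when down. The pin works by itself and need not be touched.
- stop_pin (a joint): Lift of the stop pin, in m: 0 when down (also when it has caught the carriage), about 0.008 while it rides over the brass ramp.
- punch_top (a point): Top centre of the low domed blue punch button (48 mm across, 14 mm high) on the middle of the bridge, 133 mm above the bench when up. Pressed straight down; it moves with the button.
- punch (a joint): Depth to which the punch is pressed, in m: 0 up, 0.012 fully down. A spring raises it again: about 2.5 N at the top, 6 N fully down.
- tack_jar: Bystander: jar of tacks 52 mm across, 70 mm tall, origin at the centre of its underside; stands on the jig's +x side. Leave alone.
- spool: Bystander: green thread spool 44 mm across, 50 mm tall, origin at the centre of its underside; stands on the jig's -x side. Leave alone.
- hammer: Bystander: hammer 240 mm long lying along its own x beyond the jig's +y end, origin under its middle. Leave alone.

How it is judged:
By the outcome, as a careful person would: the job done as asked, in the order asked, and still so for the second after the job is handed in, with the robot touching nothing.
It also fails if it takes over 48 s, if anything falls off the work surface, if the arm or the gripper's body presses on something with over 40 N, if the wrist force passes 120 N, or if a joint passes its speed limit or range.

## Working session

There is one attempt and no reset: what is moved stays moved. The work goes in short steps, Python scripts to look and compute and a shell command to move; the robot and the scene stay as the last step left them, time stands still between calls to the robot, and variables do not carry over. Pictures are saved under pics/ and viewed, and the job is handed in when it is done.

```bash
ls; mkdir -p pics
python3 - <<'E'
from bench import monitor,get_image
import cv2,json,numpy as np
s=monitor.get_state();print({k:np.round(v,3).tolist() for k,v in s.items()})
for n in("scene","top"):
    d=get_image(n);cv2.imwrite(f"pics/{n}0.png",d["img"][:,:,::-1]);print(n,np.round(d["mtx"],2).tolist(),d["D"],np.round(d["view"],4).tolist())
E
```

```text
pics
{'time': 0.0, 'joint_positions': [-1.324, 0.322, -0.07, 1.452, 0.023, 1.371, -0.057], 'qd': [-0.001, 0.002, -0.0, -0.001, 0.0, -0.0, 0.0], 'joint_torque': [-0.0, -49.128, -0.404, -31.253, -0.064, 0.044, 0.0], 'position': [0.15, 0.632, 0.404], 'tool_rot': [0.181, 1.563, -0.184], 'ft_force': [0.064, -0.047, 0.589], 'torque': [-0.039, -0.02, -0.025], 'grip_width': 1.001}
scene [[408.26, 0.0, 324.88], [0.0, 408.26, 194.82], [0.0, 0.0, 1.0]] [-0.10536732  0.          0.          0.          0.        ] [[-0.8773, 0.4797, -0.0115, 0.4748], [-0.4216, -0.7591, 0.4961, 0.2973], [0.2293, 0.4401, 0.8682, -1.1428], [0.0, 0.0, 0.0, 1.0]]
top [[445.92, 0.0, 326.76], [0.0, 445.92, 200.14], [0.0, 0.0, 1.0]] [-0.10198919  0.          0.          0.          0.        ] [[-0.0133, -0.9993, 0.0355, 0.1041], [0.9962, -0.0102, 0.0863, -0.5964], [-0.0858, 0.0365, 0.9956, -0.9239], [0.0, 0.0, 0.0, 1.0]]
```

View pics/scene0.png

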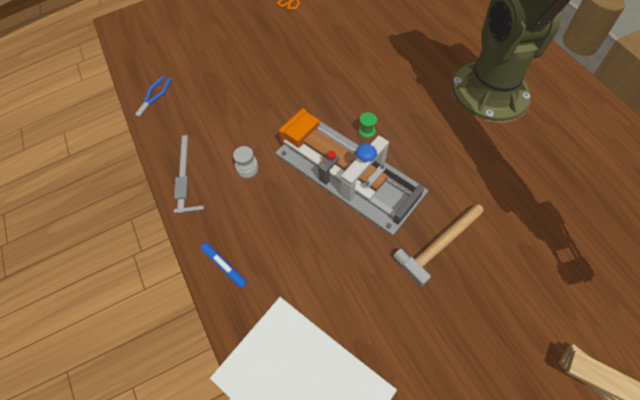

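View pics/top0.png

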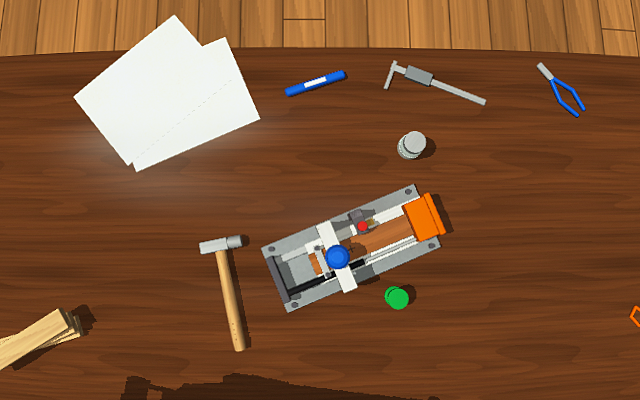

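The top view shows the jig: orange block near (425,217), red pin head (362,226), blue punch (337,257). The base corners are near (415,184), (440,246), (288,312) and (262,248). I'll enlarge it to read these closer.

Run:
```python
import cv2
a=cv2.imread("pics/top0.png")[170:320,250:450];cv2.imwrite("pics/t0c.png",cv2.resize(a,None,fx=4,fy=4,interpolation=cv2.INTER_CUBIC))
a=cv2.imread("pics/scene0.png")[100:240,270:435];cv2.imwrite("pics/s0c.png",cv2.resize(a,None,fx=4,fy=4,interpolation=cv2.INTER_CUBIC))
```

```text
(no output)
```

View pics/t0c.png

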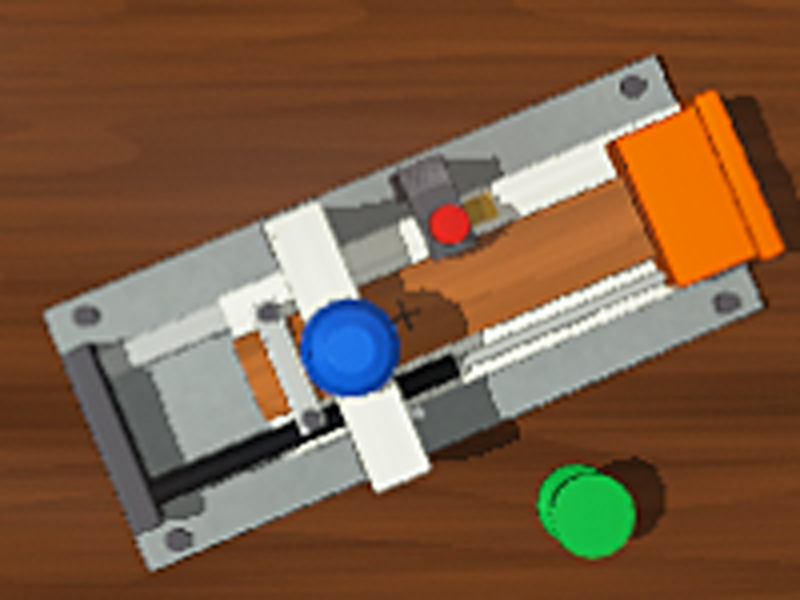

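View pics/s0c.png

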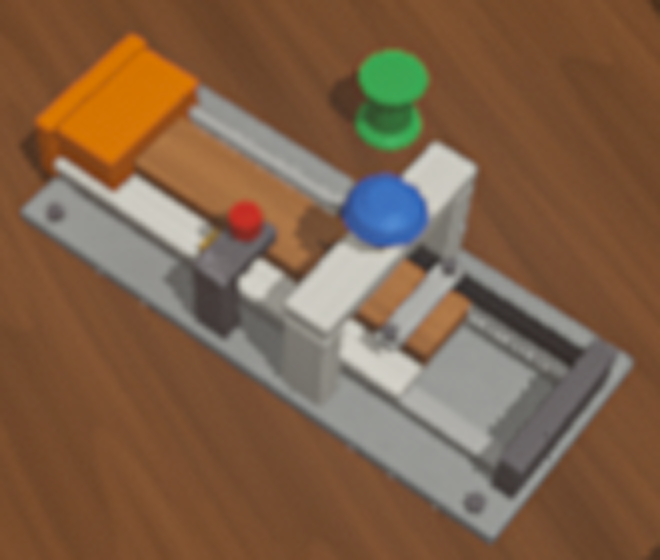

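```bash
cat > h.py <<'E'
import numpy as np,cv2
from bench import get_image,monitor
from scipy.optimize import least_squares
from scipy.spatial.transform import Rotation as R
F=np.diag([1.,-1,-1])
def proj(d,P):
    V=np.array(d["view"]);A=F@V[:3,:3];t=F@V[:3,3]
    return cv2.projectPoints(np.atleast_2d(P).astype(float),cv2.Rodrigues(A)[0],t,np.array(d["mtx"]),np.array(d["D"]))[0][:,0]
def ray(d,uv,z):
    V=np.array(d["view"]);A=F@V[:3,:3];t=F@V[:3,3]
    n=cv2.undistortPoints(np.array([[uv]],float),np.array(d["mtx"]),np.array(d["D"]))[0,0]
    r=A.T@np.r_[n,1];c=-A.T@t
    return c+r*(z-c[2])/r[2]
def jw(p,P):
    c,s=np.cos(p[2]),np.sin(p[2]);P=np.atleast_2d(P)
    return np.c_[p[0]+c*P[:,0]-s*P[:,1],p[1]+s*P[:,0]+c*P[:,1],P[:,2]]
E
python3 - <<'E'
from h import *
T=get_image("top");S=get_image("scene")
tp=np.array([[657,55],[45,312],[152,571],[764,303]])/4-.375+[250,170]
tP=np.array([[75,-150,12],[75,210,12],[-75,210,12],[-75,-150,12]])/1e3
sp=np.array([[22,211],[492,540],[632,360]])/4-.375+[270,100]
sP=tP[:3]
f=lambda p:np.r_[(proj(T,jw(p,tP))-tp).ravel(),(proj(S,jw(p,sP))-sp).ravel()]
r=least_squares(f,[.6,0,.3]);p=r.x;print(p,np.round(r.fun,1))
def inv(P): 
    c,s=np.cos(p[2]),np.sin(p[2]);q=P[:2]-p[:2];return np.round([c*q[0]+s*q[1],-s*q[0]+c*q[1]],4)
C=lambda u,v:(u/4-.375+250,v/4-.375+170)
D=lambda u,v:(u/4-.375+270,v/4-.375+100)
for n,uv,z in [("face+",(717,90),.068),("face-",(784,250),.068),("pin",(450,224),.096),("punch",(350,347),.130)]:
    w=ray(T,C(*uv),z);print(n,w.round(4),inv(w))
for n,uv,z in [("face-",(135,35),.068),("face+",(38,122),.068),("pin",(246,215),.096),("punch",(385,206),.130)]:
    w=ray(S,D(*uv),z);print("s",n,w.round(4),inv(w))
print("jar",ray(T,(414,142),.07),"spool",ray(T,C(594,513),.05),ray(S,D(393,78),.05))
s=monitor.get_state();print(R.from_rotvec(s["tool_rot"]).as_matrix().round(3))
E
```

```text
[0.50879578 0.01668369 0.38644085] [-0.1 -0.6 -0.5 -0.3 -0.1  0.5  0.6  0.8 -0.7  0.1 -0.2 -0.2  0.3 -0.1]
face+ [ 0.6082 -0.1118  0.068 ] [ 0.0436 -0.1564]
face- [ 0.5255 -0.1442  0.068 ] [-0.0452 -0.1553]
pin [0.5405 0.031  0.096 ] [0.0347 0.0013]
punch [0.4826 0.083  0.13  ] [0.0007 0.0713]
s face- [ 0.5242 -0.1428  0.068 ] [-0.0459 -0.1535]
s face+ [ 0.6077 -0.1095  0.068 ] [ 0.0441 -0.1541]
s pin [0.5406 0.0307 0.096 ] [0.0348 0.001 ]
s punch [0.4838 0.0832 0.13  ] [0.0019 0.0711]
jar [ 0.71260418 -0.08366542  0.07      ] spool [ 0.39220629 -0.04605607  0.05      ] [ 0.39129896 -0.04575104  0.05      ]
[[-0.     0.231  0.973]
 [-0.001  0.973 -0.231]
 [-1.    -0.001  0.   ]]
```

Fit residuals are under 1 px. The jig is at (0.509, 0.017) with yaw 0.386, and the push face is at jig y ≈ -155 mm. I'll shut the fingers and turn the tool so its y runs along the jig's x. That keeps the wide gripper body away from the pin.

```bash
python3 -m creep '[[0,0,0,0.14,0,0,0],[0,0,0,0.14,0,0,0],[0,0,0,0.14,0,0,0],[0,0,0,0.14,0,0,0],[0,0,0,0.14,0,0,0]]' 10; python3 -m creep '[[0,0,0,0.14,0,0,0],[0,0,0,0.11,0,0,0],[0,0,0,0,0,0,0]]'
cat >> h.py <<'E'
JP=np.array([0.50880,0.01668,0.38644])
def where(target=None):
    s=monitor.get_state();M=R.from_rotvec(s["tool_rot"]).as_matrix();p=np.array(s["position"])
    tip=p+M[:,0]*.182;c,sn=np.cos(JP[2]),np.sin(JP[2]);q=tip[:2]-JP[:2]
    print("t",round(s["time"],2),"tcp",p.round(4),"tip jig mm",np.round([1e3*(c*q[0]+sn*q[1]),1e3*(-sn*q[0]+c*q[1]),1e3*tip[2]],1),"F",np.round(s["ft_force"],1),"grip",np.round(s["grip_width"],2))
    J=np.array([[c,-sn,0],[sn,c,0],[0,0,1]]);print("jig in tool:",(M.T@J).round(3).tolist())
    if target is not None:
        w=jw(JP,np.array(target)/1e3)[0]
        print("shift tool mm",(M.T@(w-tip)*1e3).round(1),"turn err",R.from_matrix(M.T@np.c_[[0,0,-1],J[:,0],-J[:,1]]).as_rotvec().round(3))
E
python3 -c "
from h import *
where([0,-205,200])
print(monitor.get_state()['joint_positions'])"
```

```text
time: 0.7
position: [0.15, 0.6324, 0.4045]
tool_rot: [0.732, 1.444, -0.732]
ft_force: [0.5, -0.2, -0.4]
grip_width: 0.632
time: 1.0
position: [0.1499, 0.6324, 0.4045]
tool_rot: [0.919, 1.368, -0.919]
ft_force: [0.7, -0.2, -0.0]
grip_width: 0.355
t 1.0 tcp [0.1499 0.6324 0.4045] tip jig mm [-100.4  705.5  222.5] F [ 0.7 -0.2 -0. ] grip 0.36
jig in tool: [[-0.0, -0.0, -1.0], [1.0, 0.001, -0.0], [0.001, -1.0, 0.0]]
shift tool mm [ 22.9  99.1 910.6] turn err [0.001 0.    0.   ]
[-1.42079262  0.31839839  0.05327252  1.45489057 -0.01681628  1.3691681
 -0.97902028]
```

```bash
python3 -m creep '[[0,30,30,0,0,0,0],[0,35,35,0,0,0,0],[0,35,35,0,0,0,0],[0,35,35,0,0,0,0],[0,35,35,0,0,0,0]]'; python3 -m creep '[[0,0,48,0,0,0,0],[0,0,48,0,0,0,0],[0,0,48,0,0,0,0],[0,0,48,0,0,0,0],[0,0,48,0,0,0,0]]'; python3 -c "
from h import *
where([0,-205,200])"
```

```text
time: 1.5
position: [0.3732, 0.5384, 0.4048]
tool_rot: [0.916, 1.369, -0.916]
ft_force: [0.5, 0.9, 0.1]
grip_width: 0.012
time: 2.0
position: [0.4629, 0.3153, 0.4048]
tool_rot: [0.917, 1.369, -0.916]
ft_force: [0.6, 0.2, 0.6]
grip_width: 0.007
t 2.0 tcp [0.4629 0.3153 0.4048] tip jig mm [ 70.1 293.9 222.8] F [0.6 0.2 0.6] grip 0.01
jig in tool: [[0.0, 0.0, -1.0], [1.0, 0.005, 0.0], [0.005, -1.0, -0.0]]
shift tool mm [ 22.7 -72.4 498.6] turn err [ 0.005 -0.    -0.   ]
```

```bash
python3 -m creep '[[0,-7,48,0,0,0,0],[0,-7,48,0,0,0,0],[0,-7,48,0,0,0,0],[0,-7,48,0,0,0,0],[0,-7,48,0,0,0,0]]'; python3 -m creep '[[0,-7,48,0,0,0,0],[0,-7,48,0,0,0,0],[0,-7,48,0,0,0,0],[0,-7,48,0,0,0,0],[0,-7,44,0,0,0,0]]';python3 -m creep '[[0,0,0,0,0,0,0]]'; python3 -c "
from h import *
where([0,-200,40])"
```

```text
time: 2.5
position: [0.5209, 0.0799, 0.405]
tool_rot: [0.917, 1.369, -0.916]
ft_force: [0.7, 0.4, 0.7]
grip_width: 0.011
time: 3.0
position: [0.5778, -0.1521, 0.405]
tool_rot: [0.917, 1.368, -0.916]
ft_force: [0.9, 0.1, 0.1]
grip_width: 0.006
time: 3.1
position: [0.5769, -0.1576, 0.405]
tool_rot: [0.921, 1.362, -0.928]
ft_force: [-0.1, -1.3, 0.7]
grip_width: 0.006
t 3.1 tcp [ 0.5769 -0.1576  0.405 ] tip jig mm [  -3. -188.  223.] F [-0.1 -1.3  0.7] grip 0.01
jig in tool: [[-0.002, -0.005, -1.0], [1.0, -0.006, -0.002], [-0.006, -1.0, 0.005]]
shift tool mm [183.    3.4  11.1] turn err [-0.006  0.005  0.002]
```

```bash
python3 -m creep '[[0,3,12,0,0,0,0],[35,0,0,0,0,0,0],[45,0,0,0,0,0,0],[45,0,0,0,0,0,0],[40,0,0,0,0,0,0]]'; python3 -m creep '[[15,0,0,0,0,0,0],[0,0,0,0,0,0,0]]'
python3 - <<'E'
from h import *
where([0,-165,40])
for n in("scene","top"):
    d=get_image(n);i=d["img"][:,:,::-1]; i=i[90:250,250:450] if n=="scene" else i[160:320,270:470]
    cv2.imwrite(f"pics/{n}1.png",cv2.resize(i,None,fx=3,fy=3,interpolation=cv2.INTER_CUBIC))
E
```

```text
time: 3.6
position: [0.5853, -0.1579, 0.2376]
tool_rot: [0.916, 1.371, -0.915]
ft_force: [-0.8, 0.2, -0.7]
grip_width: 0.003
time: 3.8
position: [0.5846, -0.1585, 0.2226]
tool_rot: [0.916, 1.373, -0.919]
ft_force: [-0.0, -0.4, 0.5]
grip_width: 0.011
t 3.8 tcp [ 0.5846 -0.1585  0.2226] tip jig mm [   3.6 -190.4   40.6] F [-0.  -0.4  0.5] grip 0.01
jig in tool: [[-0.004, 0.003, -1.0], [1.0, 0.004, -0.004], [0.004, -1.0, -0.003]]
shift tool mm [  0.7  -3.5 -25.4] turn err [ 0.004 -0.003  0.004]
```

View pics/scene1.png

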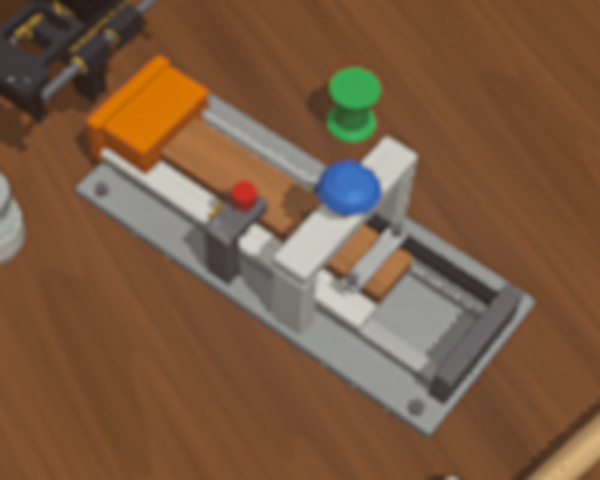

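View pics/top1.png

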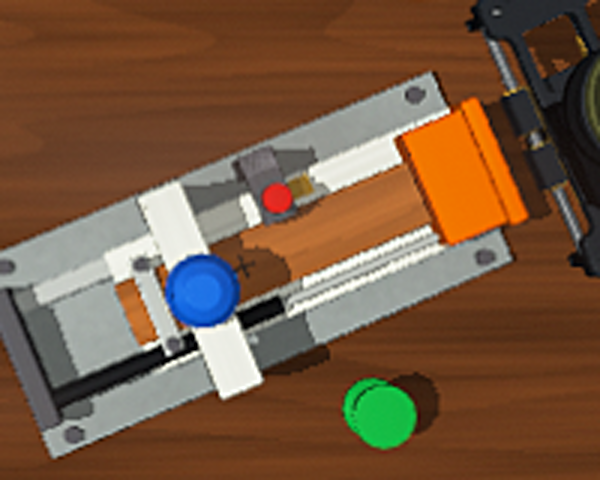

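Both views show the shut fingers just behind the orange face, square to it and near its middle. Next I approach and feel for contact.

```bash
python3 -m creep '[[0,-3,-8,0,0,0,0],[0,0,-8,0,0,0,0],[0,0,-4,0,0,0,0],[0,0,-3,0,0,0,0],[0,0,-3,0,0,0,0]]'; python3 -c "
from h import *
where([0,-165,40])"; python3 -m creep '[[0,0,-4,0,0,0,0],[0,0,-4,0,0,0,0],[0,0,-4,0,0,0,0],[0,0,-4,0,0,0,0],[0,0,-4,0,0,0,0]]'; python3 -c "
from h import *
where([0,-100,40])"
```

```text
time: 4.4
position: [0.5729, -0.1374, 0.2255]
tool_rot: [0.918, 1.365, -0.918]
ft_force: [2.9, -5.4, -2.1]
grip_width: 0.006
t 4.4 tcp [ 0.5729 -0.1374  0.2255] tip jig mm [   1.7 -167.4   43.5] F [ 2.9 -5.4 -2.1] grip 0.01
jig in tool: [[0.002, -0.003, -1.0], [1.0, 0.002, 0.002], [0.002, -1.0, 0.003]]
shift tool mm [ 3.5 -1.7 -2.4] turn err [ 0.002  0.003 -0.002]
time: 4.9
position: [0.5662, -0.1217, 0.2256]
tool_rot: [0.918, 1.358, -0.921]
ft_force: [7.5, -9.3, -5.5]
grip_width: 0.006
t 4.9 tcp [ 0.5662 -0.1217  0.2256] tip jig mm [   1.7 -151.4   43.6] F [ 7.5 -9.3 -5.5] grip 0.01
jig in tool: [[0.004, -0.009, -1.0], [1.0, -0.001, 0.004], [-0.001, -1.0, 0.009]]
shift tool mm [  3.1  -1.7 -51.4] turn err [-0.001  0.009 -0.004]
```

```bash
python3 -m creep '[[0,0,-6,0,0,0,0],[0,0,-6,0,0,0,0],[0,0,-6,0,0,0,0],[0,0,-6,0,0,0,0],[0,0,-6,0,0,0,0]]'; python3 -c "
from h import *
where([0,-100,40])";python3 -m creep '[[0,0,-4,0,0,0,0],[0,0,-4,0,0,0,0],[0,0,-3,0,0,0,0]]'; python3 -c "
from h import *
where([0,-100,40])"
```

```text
time: 5.4
position: [0.5546, -0.0936, 0.2257]
tool_rot: [0.918, 1.359, -0.921]
ft_force: [5.3, -7.9, -2.4]
grip_width: 0.005
t 5.4 tcp [ 0.5546 -0.0936  0.2257] tip jig mm [   1.5 -120.7   43.7] F [ 5.3 -7.9 -2.4] grip 0.01
jig in tool: [[0.003, -0.007, -1.0], [1.0, -0.001, 0.003], [-0.001, -1.0, 0.007]]
shift tool mm [  3.6  -1.5 -20.8] turn err [-0.001  0.007 -0.003]
time: 5.7
position: [0.5505, -0.0834, 0.2257]
tool_rot: [0.918, 1.359, -0.921]
ft_force: [4.7, -8.6, -1.6]
grip_width: 0.008
t 5.7 tcp [ 0.5505 -0.0834  0.2257] tip jig mm [   1.5 -109.7   43.7] F [ 4.7 -8.6 -1.6] grip 0.01
jig in tool: [[0.003, -0.007, -1.0], [1.0, -0.001, 0.003], [-0.001, -1.0, 0.007]]
shift tool mm [ 3.6 -1.5 -9.7] turn err [-0.001  0.007 -0.003]
```

Force is about 10 N. Small steps from here to the end stop.

```bash
for i in 1; do python3 -m creep '[[0,0,-2,0,0,0,0],[0,0,-2,0,0,0,0],[0,0,0,0,0,0,0]]'; python3 -c "
from h import *
where([0,-100,40])"; python3 -m creep '[[0,0,-2,0,0,0,0],[0,0,0,0,0,0,0]]'; python3 -c "
from h import *
where([0,-100,40])"; done
```

```text
time: 6.0
position: [0.549, -0.0795, 0.2257]
tool_rot: [0.919, 1.36, -0.92]
ft_force: [4.8, -6.5, -2.4]
grip_width: 0.01
t 6.0 tcp [ 0.549  -0.0795  0.2257] tip jig mm [   1.6 -105.5   43.7] F [ 4.8 -6.5 -2.4] grip 0.01
jig in tool: [[0.003, -0.007, -1.0], [1.0, -0.0, 0.003], [-0.001, -1.0, 0.007]]
shift tool mm [ 3.7 -1.6 -5.5] turn err [-0.001  0.007 -0.003]
time: 6.2
position: [0.5483, -0.0778, 0.2257]
tool_rot: [0.918, 1.36, -0.92]
ft_force: [5.4, -7.5, -1.8]
grip_width: 0.005
t 6.2 tcp [ 0.5483 -0.0778  0.2257] tip jig mm [   1.6 -103.6   43.7] F [ 5.4 -7.5 -1.8] grip 0.0
jig in tool: [[0.003, -0.007, -1.0], [1.0, -0.001, 0.003], [-0.001, -1.0, 0.007]]
shift tool mm [ 3.7 -1.6 -3.7] turn err [-0.001  0.007 -0.003]
```

```bash
python3 -m creep '[[0,0,-1,0,0,0,0],[0,0,0,0,0,0,0]]'; python3 -c "
from h import *
where([0,-100,40])"
```

```text
time: 6.4
position: [0.548, -0.077, 0.2257]
tool_rot: [0.919, 1.36, -0.92]
ft_force: [4.6, -7.0, -2.5]
grip_width: 0.006
t 6.4 tcp [ 0.548  -0.077   0.2257] tip jig mm [   1.6 -102.8   43.7] F [ 4.6 -7.  -2.5] grip 0.01
jig in tool: [[0.003, -0.007, -1.0], [1.0, -0.001, 0.003], [-0.001, -1.0, 0.007]]
shift tool mm [ 3.7 -1.6 -2.8] turn err [-0.001  0.007 -0.003]
```

```bash
for i in 1; do python3 -m creep '[[0,0,-1,0,0,0,0],[0,0,0,0,0,0,0]]'; python3 -m creep '[[0,0,-1,0,0,0,0],[0,0,0,0,0,0,0]]'; python3 -c "
from h import *
where([0,-100,40])"; done
```

```text
time: 6.6
position: [0.5477, -0.0766, 0.2257]
tool_rot: [0.918, 1.358, -0.921]
ft_force: [6.2, -9.5, -3.4]
grip_width: 0.006
time: 6.8
position: [0.5475, -0.0764, 0.2258]
tool_rot: [0.918, 1.357, -0.921]
ft_force: [7.6, -10.5, -4.1]
grip_width: 0.007
t 6.8 tcp [ 0.5475 -0.0764  0.2258] tip jig mm [   1.5 -102.5   43.8] F [  7.6 -10.5  -4.1] grip 0.01
jig in tool: [[0.004, -0.01, -1.0], [1.0, -0.002, 0.004], [-0.002, -1.0, 0.01]]
shift tool mm [ 3.7 -1.6 -2.6] turn err [-0.002  0.01  -0.004]
```

```bash
python3 -m creep '[[0,0,-2,0,0,0,0],[0,0,0,0,0,0,0]]'; python3 -m creep '[[0,0,-1,0,0,0,0],[0,0,0,0,0,0,0]]'
python3 - <<'E'
from h import *
where([0,-100,40])
for n in("scene","top"):
    d=get_image(n);i=d["img"][:,:,::-1]; i=i[90:250,250:450] if n=="scene" else i[160:320,250:450]
    cv2.imwrite(f"pics/{n}2.png",cv2.resize(i,None,fx=3,fy=3,interpolation=cv2.INTER_CUBIC))
E
```

```text
time: 7.0
position: [0.5471, -0.0759, 0.2258]
tool_rot: [0.918, 1.353, -0.922]
ft_force: [9.5, -13.6, -7.0]
grip_width: 0.009
time: 7.2
position: [0.547, -0.0756, 0.2259]
tool_rot: [0.917, 1.352, -0.923]
ft_force: [9.9, -15.6, -9.0]
grip_width: 0.005
t 7.2 tcp [ 0.547  -0.0756  0.2259] tip jig mm [   1.5 -102.5   43.9] F [  9.9 -15.6  -9. ] grip 0.01
jig in tool: [[0.005, -0.014, -1.0], [1.0, -0.003, 0.005], [-0.003, -1.0, 0.014]]
shift tool mm [ 3.8 -1.6 -2.5] turn err [-0.003  0.014 -0.005]
```

View pics/scene2.png

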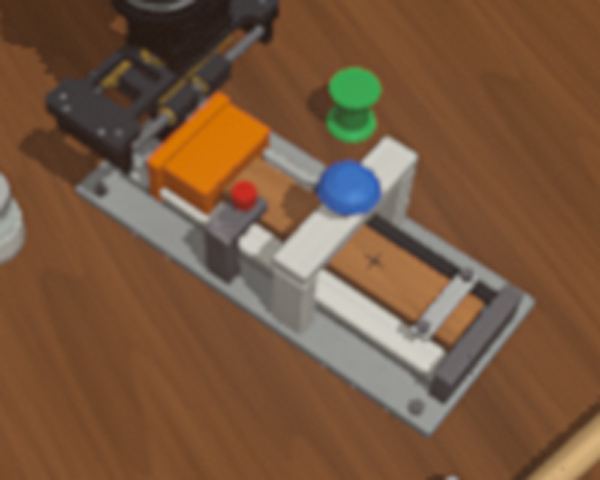

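View pics/top2.png

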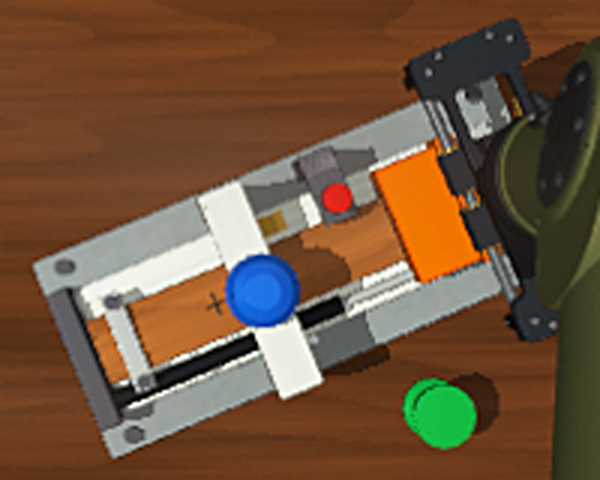

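The slat reaches the dark end bar. The tip has stalled at -102.5 mm while the force rose to about 18 N, so the carriage is at the end stop. I'll let go quickly.

```bash
python3 -m creep '[[0,0,40,0,0,0,0],[0,0,40,0,0,0,0],[0,0,15,0,0,0,0],[0,0,0,0,0,0,0]]'
python3 - <<'E'
from h import *
where([0,72,150])
for n in("scene","top"):
    d=get_image(n);i=d["img"][:,:,::-1]; i=i[90:250,250:450] if n=="scene" else i[160:320,250:450]
    cv2.imwrite(f"pics/{n}3.png",cv2.resize(i,None,fx=3,fy=3,interpolation=cv2.INTER_CUBIC))
E
```

```text
time: 7.7
position: [0.5807, -0.1599, 0.2248]
tool_rot: [0.921, 1.366, -0.923]
ft_force: [-0.2, -0.3, -0.3]
grip_width: 0.008
t 7.7 tcp [ 0.5807 -0.1599  0.2248] tip jig mm [-1.00e-01 -1.91e+02  4.28e+01] F [-0.2 -0.3 -0.3] grip 0.01
jig in tool: [[-0.001, -0.002, -1.0], [1.0, -0.003, -0.001], [-0.003, -1.0, 0.002]]
shift tool mm [-107.6   -0.8 -262.8] turn err [-0.003  0.002  0.001]
```

View pics/scene3.png

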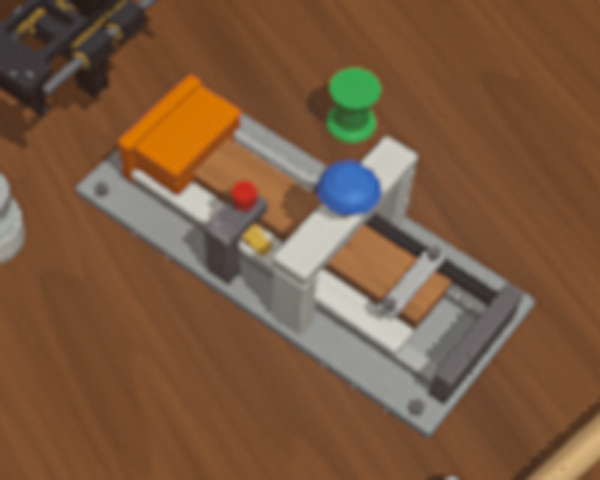

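View pics/top3.png

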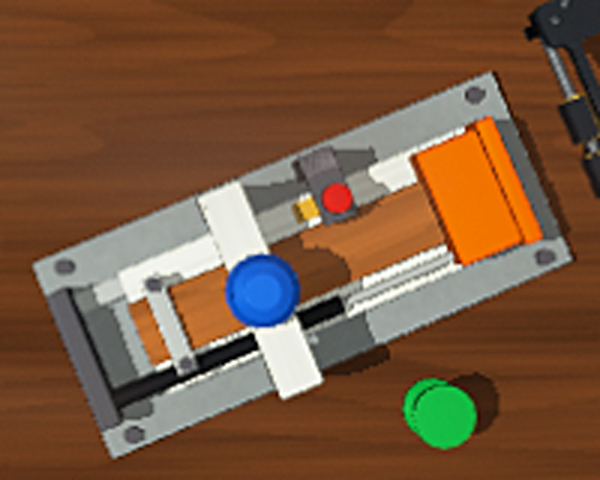

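The carriage came back partway, with the brass ramp sitting just past the pin at (305,210) in the crop. I'll measure where it stopped.

```bash
python3 - <<'E'
from h import *
T=get_image("top");c,s=np.cos(JP[2]),np.sin(JP[2])
for u,v in [(492,118),(542,238)]:
    w=ray(T,(u/3-.33+250,v/3-.33+160),.068);q=w[:2]-JP[:2];print(c*q[0]+s*q[1],-s*q[0]+c*q[1])
E
python3 -m creep '[[-40,0,0,0,0,0,0],[-45,0,0,0,0,0,0],[-45,0,0,0,0,0,0],[-20,0,-30,0,0,0,0],[0,0,-40,0,0,0,0]]'; python3 -m creep '[[0,0,-45,0,0,0,0],[0,0,-45,0,0,0,0],[0,0,-45,0,0,0,0],[0,0,-30,0,0,0,0],[0,0,-10,0,0,0,0]]';python3 -m creep '[[0,0,0,0,0,0,0]]'; python3 -c "
from h import *
where([1,71,145])"
```

```text
0.042905480166051245 -0.12132577000803978
-0.045450441740137446 -0.12016830910207908
time: 8.35
position: [0.5547, -0.0924, 0.3787]
tool_rot: [0.923, 1.361, -0.916]
ft_force: [0.3, 0.7, -0.2]
grip_width: 0.003
time: 8.85
position: [0.4857, 0.0748, 0.3747]
tool_rot: [0.913, 1.374, -0.911]
ft_force: [-0.5, -0.2, -0.8]
grip_width: 0.002
time: 8.95
position: [0.487, 0.0719, 0.3748]
tool_rot: [0.915, 1.371, -0.914]
ft_force: [-0.2, 0.5, -0.2]
grip_width: 0.007
t 8.95 tcp [0.487  0.0719 0.3748] tip jig mm [  0.7  59.5 192.8] F [-0.2  0.5 -0.2] grip 0.01
jig in tool: [[0.0, 0.001, -1.0], [1.0, 0.007, 0.0], [0.007, -1.0, -0.001]]
shift tool mm [ 47.8   0.4 -11.4] turn err [ 0.007 -0.001 -0.   ]
```

The face moved from -155.5 to -120.7 mm, so the carriage is caught at about 0.035. The punch is next.

```bash
python3 -m creep '[[10,0,-11,0.007,0,0,0],[15,0,0,0,0,0,0],[15,0,0,0,0,0,0],[6,0,0,0,0,0,0],[0,0,0,0,0,0,0]]'
python3 - <<'E'
from h import *
where([1,71,133])
for n in("scene","top"):
    d=get_image(n);i=d["img"][:,:,::-1]; i=i[90:250,250:450] if n=="scene" else i[160:320,250:450]
    cv2.imwrite(f"pics/{n}4.png",cv2.resize(i,None,fx=3,fy=3,interpolation=cv2.INTER_CUBIC))
E
```

```text
time: 9.45
position: [0.4837, 0.0789, 0.3275]
tool_rot: [0.924, 1.366, -0.928]
ft_force: [0.6, -0.4, -0.3]
grip_width: 0.001
t 9.45 tcp [0.4837 0.0789 0.3275] tip jig mm [ -0.3  67.  145.5] F [ 0.6 -0.4 -0.3] grip 0.0
jig in tool: [[-0.003, -0.0, -1.0], [1.0, -0.008, -0.003], [-0.008, -1.0, 0.0]]
shift tool mm [12.5  1.3 -4. ] turn err [-0.008  0.     0.003]
```

View pics/scene4.png

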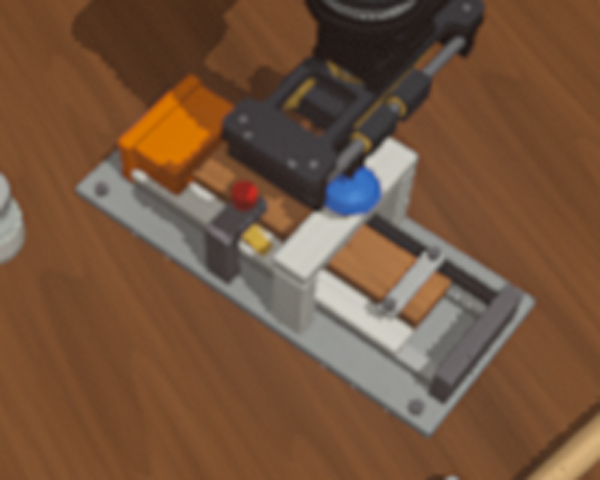

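The fingertips are over the button, carriage still caught. I'll correct by 4 mm and press.

```bash
python3 -m creep '[[0,1,-4,0,0,0,0],[5,0,0,0,0,0,0],[4,0,0,0,0,0,0],[3,0,0,0,0,0,0],[0,0,0,0,0,0,0]]'; python3 -c "
from h import *
where([1,71,121])"; python3 -m creep '[[3,0,0,0,0,0,0],[3,0,0,0,0,0,0],[2,0,0,0,0,0,0],[0,0,0,0,0,0,0]]'; python3 -c "
from h import *
where([1,71,121])"
```

```text
time: 10.05
position: [0.4831, 0.0838, 0.3162]
tool_rot: [0.924, 1.366, -0.925]
ft_force: [-0.8, 0.7, 0.0]
grip_width: 0.005
t 10.05 tcp [0.4831 0.0838 0.3162] tip jig mm [  1.3  71.8 134.2] F [-0.8  0.7  0. ] grip 0.0
jig in tool: [[-0.001, 0.0, -1.0], [1.0, -0.005, -0.001], [-0.005, -1.0, 0.0]]
shift tool mm [13.2 -0.3  0.8] turn err [-0.005  0.     0.001]
time: 10.45
position: [0.4835, 0.0838, 0.3089]
tool_rot: [0.924, 1.366, -0.924]
ft_force: [-2.1, -0.5, 4.4]
grip_width: 0.006
t 10.45 tcp [0.4835 0.0838 0.3089] tip jig mm [  1.9  71.7 126.9] F [-2.1 -0.5  4.4] grip 0.01
jig in tool: [[0.0, -0.0, -1.0], [1.0, -0.005, 0.0], [-0.005, -1.0, 0.0]]
shift tool mm [ 5.9 -0.9  0.7] turn err [-0.005  0.    -0.   ]
```

```bash
python3 -m creep '[[2,0,0,0,0,0,0],[2,0,0,0,0,0,0],[1,0,0,0,0,0,0],[0,0,0,0,0,0,0]]'; python3 -c "
from h import *
where([1,71,121])"; python3 -m creep '[[1,0,0,0,0,0,0],[1,0,0,0,0,0,0],[0,0,0,0,0,0,0]]'; python3 -c "
from h import *
where([1,71,121])"
```

```text
time: 10.85
position: [0.4835, 0.0838, 0.3038]
tool_rot: [0.924, 1.366, -0.924]
ft_force: [-1.9, -0.8, 5.8]
grip_width: 0.009
t 10.85 tcp [0.4835 0.0838 0.3038] tip jig mm [  1.9  71.7 121.8] F [-1.9 -0.8  5.8] grip 0.01
jig in tool: [[0.0, 0.0, -1.0], [1.0, -0.005, 0.0], [-0.005, -1.0, -0.0]]
shift tool mm [ 0.8 -0.9  0.7] turn err [-0.005 -0.    -0.   ]
time: 11.15
position: [0.4836, 0.0837, 0.3035]
tool_rot: [0.925, 1.366, -0.924]
ft_force: [-5.5, -1.7, 16.7]
grip_width: 0.008
t 11.15 tcp [0.4836 0.0837 0.3035] tip jig mm [  1.9  71.7 121.5] F [-5.5 -1.7 16.7] grip 0.01
jig in tool: [[0.0, 0.001, -1.0], [1.0, -0.006, 0.0], [-0.006, -1.0, -0.001]]
shift tool mm [ 0.5 -0.9  0.7] turn err [-0.006 -0.001 -0.   ]
```

The punch is hard on its stop: height 121.5 mm, force jumped from 6 to 17 N. I'll let it rise, then draw clear.

```bash
python3 -m creep '[[-4,0,0,0,0,0,0],[-6,0,0,0,0,0,0],[-10,0,0,0,0,0,0],[-30,0,0,0,0,0,0],[-40,0,0,0,0,0,0]]'; python3 -m creep '[[-40,0,0,0,0,0,0],[0,0,40,0,0,0,0],[0,0,45,0,0,0,0],[0,0,45,0,0,0,0],[0,0,45,0,0,0,0]]'; python3 -m creep '[[0,0,45,0,0,0,0],[0,0,40,0,0,0,0],[0,0,20,0,0,0,0],[0,0,0,0,0,0,0],[0,0,0,0,0,0,0]]'
python3 - <<'E'
from h import *
where()
c,s=np.cos(JP[2]),np.sin(JP[2])
for n in("scene","top"):
    d=get_image(n);i=d["img"][:,:,::-1];cv2.imwrite(f"pics/{n}5f.png",i)
    i=i[90:250,250:450] if n=="scene" else i[160:320,250:450]
    cv2.imwrite(f"pics/{n}5.png",cv2.resize(i,None,fx=3,fy=3,interpolation=cv2.INTER_CUBIC))
E
```

```text
time: 11.65
position: [0.4825, 0.0839, 0.3909]
tool_rot: [0.921, 1.368, -0.927]
ft_force: [0.3, 0.2, 0.3]
grip_width: 0.005
time: 12.15
position: [0.5487, -0.08, 0.432]
tool_rot: [0.924, 1.366, -0.923]
ft_force: [0.9, -0.7, 0.0]
grip_width: 0.004
time: 12.65
position: [0.5875, -0.1757, 0.4312]
tool_rot: [0.925, 1.367, -0.925]
ft_force: [-0.0, 0.8, -0.3]
grip_width: 0.008
t 12.65 tcp [ 0.5875 -0.1757  0.4312] tip jig mm [ 2.000e-01 -2.076e+02  2.492e+02] F [-0.   0.8 -0.3] grip 0.01
jig in tool: [[-0.001, 0.001, -1.0], [1.0, -0.006, -0.001], [-0.006, -1.0, -0.001]]
```

View pics/scene5.png

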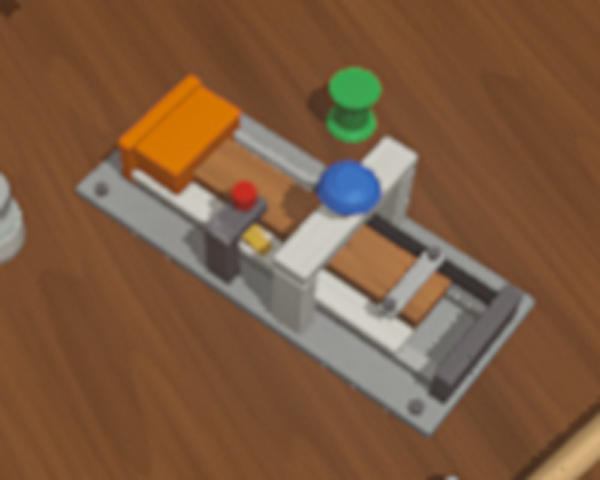

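View pics/top5.png

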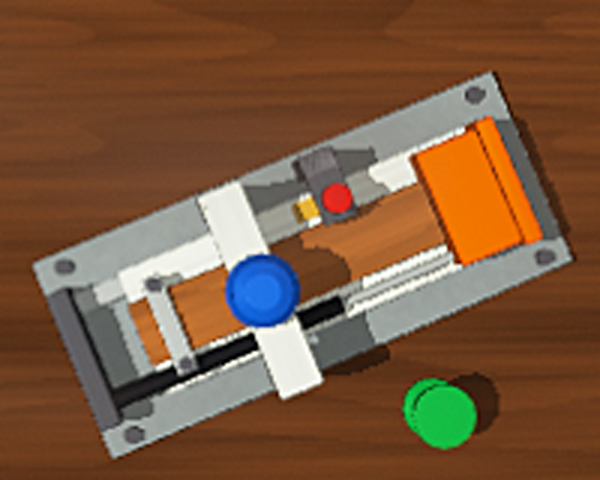

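View pics/scene5f.png

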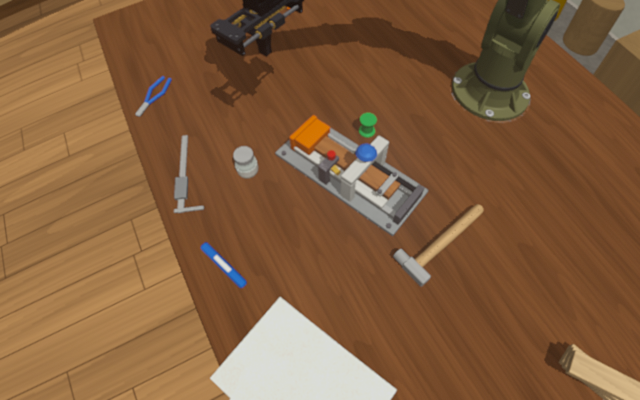

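The carriage is still caught, the punch is up again at the same pixels as before, and the jar (245,162), spool (367,125) and hammer (440,245) haven't moved. The arm is clear, so I'm handing in.

```bash
python3 -c "
from bench import ctrl
print(ctrl.close_job())"
```

```text
the job is handed in; nothing more can be done
None
```

I did the job in the order asked and handed it in at about 12.8 s of the 48 s allowed; no verdict was reported.

- **Carriage:** With the fingers shut, I pushed the orange face until it stalled at the end stop, where the push had risen to about 18 N. I then let go, and it sprang back and was caught 35 mm from rest, measured in the top camera.
- **Punch:** With the carriage caught, I pressed the punch down about 11.5–12 mm. The force jumped from 6 to 17 N as it reached its stop. I then let it rise and drew clear.

In the last pictures the carriage is still caught and the pin is down. The punch is up, the jar, spool and hammer look unmoved, and the wrist force is about zero. The mark itself is hidden under the bridge, so I couldn't see it; I inferred full depth from the force and height. No check failed or disagreed.

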